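# Fit the vial carousel on the sample changer and load a vial

## Robot

A 6-joint arm with a two-finger parallel gripper is mounted at the origin on a cart in front of the work surface, level with it; the furniture and walls round the work are solid. World frame = base frame: x ahead of the robot, y to its left, z up, the work surface at z = 0. Lengths are in m, angles in rad, forces in N, time in s.
With the tool pointing down it reaches from about 0.425 to 1.125 m from the base axis. Payload 14.9 kg.
Tool frame: the origin (TCP) lies at the very end of the fingers, on their centre line; the grasp point (between the pads) lies bot.grip_point_offset behind it (bot.grip_point_offset is the distance from the TCP to the grasp point, in m); x points along the fingers, y is the direction in which the jaws open and shut, and the axes are right-handed (so a half turn about x gives the same grasp; the last joint's range is limited). The gripper opens to 91 mm and grips with 3 to 60 N. Pads are 32 mm wide; open, the fingers measure 118 mm over their backs; the gripper's body (76 mm by 178 mm) begins 60 mm behind the grasp point.
Start: joints at [-1.366, 0.379, 1.734, -0, 1.028, -0.033], TCP at [0.165, -0.68, 0.214] pointing down, gripper open.
Joint ranges: [-2.77, 2.77], [-0.74, 2.19], [0, 2.66], [-1.06, 4.2], [0.31, 2.87], [-3.08, 3.08]. Speed limits (rad/s): [1.89, 1.89, 2.39, 3.14, 3.14, 3.14].

## Interface

Orientations are given as a unit quaternion [w, x, y, z].
In Python, from cell import monitor, cams, bot, nets gives the robot as it stands. The module is installed in compiled form; this text tells all that it offers.
- The arm moves only by the tool servo_tool, never from a script. Its argument "increments" is a list of rows, each an object with "slide": the shift along the tool's x, y, z in cm, a list of three; "turn": the turn, a rotation vector about the tool's x, y, z in rad, a list of three. A call has 1 to 12 rows; each row shifts and turns the commanded pose from where the row before left it, along the tool's axes as they then stand; what a row does not reach is not made up. A row lasts 1/12 s, in which the tool goes at most 41.7 mm and 7.16 degrees, less where a joint would pass 70% of its speed; a pose out of reach is approached as far as the arm can. A call is refused whole if a number of a shift passes 4.17 or a number of a turn 0.125, either way. A call with a gripper value outside its range is refused whole. "claw" is the opening in per cent of the stroke, from 0 (shut) to 100 (fully open), set as the call begins (left out, the last holds). The fingers move at their own pace and stop on an object; the grip force is fixed at half the most. Time passes only in rows, so rows that do not move let the fingers close. It gives the time, the measured TCP pose, the force and the opening at its end, in the units of the state.
- monitor.read_state(): the state, without advancing time (a new reading comes with each control period).
- cams.capture(name): name is "side" or "top" or "wrist"; returns a dict with "color" (384x512x3 uint8, red, green, blue), "fx", "fy", "cx", "cy" (pixels), "D" ([k1, k2, p1, p2, k3] as OpenCV has them; the pictures are not rectified), "eye" and "attitude" of the camera in the world; the wrist camera has in their place "T_tool_cam" (4x4, takes a point from camera to tool coordinates, whose origin is the TCP and whose axes are the tool frame's). Camera axes: x right, y down, z forward; pixel columns grow to the right and rows downward; lengths in m; the calibration is good to about 2 mm. A picture is of the moment at which its call begins: read the wrist's pose just before it. There is no depth.
- bot.sign_off(): hands the job in, once; it reports no verdict.
Trained networks look in a picture, given as the dict that the camera call returned (one of the last four; its "shot" number tells which), for a name from the list of things; names that differ only in an ending like _2 or _b are one class to them, and where a whole thing is asked for, a point or a joint stands for the part that bears it (a point fixed in the world has none). Each returns a list of dicts, best first, with "score" (0 to 1); they miss things now and then, are a little off and sometimes report something else, mostly with a low value. They report only what shows in the picture. A call takes as long as a camera call. They do not tell look-alikes from the thing itself.
- nets.look_for(picture, target): "extent" ([left, top, right, bottom] in pixels, round what is visible of it).
- nets.silhouettes(picture, target): "pixels" (384x512 bool, what is visible of it) and "extent" ([left, top, right, bottom] in pixels, round what is visible of it).
The state is a dict: "time": time; "joints": joint angles; "qd": joint speeds; "tau": joint torques, N m; "tool_pos": TCP position; "ee_rot": TCP orientation; "ft_force": force on the tool from outside, world axes, zero at the start; "moment": the same for the moment, N m; "finger_gap": finger opening in m.
Only numpy, scipy, OpenCV 4.12 (cv2) and the standard library are available. Lean on these libraries where they do the work, as an engineer would, in place of code of your own. Each camera call takes 0.05 s, during which the arm holds its last target. There are 200 camera calls.

## Task

Fit the vial carousel on the sample changer: hold it by its centre boss, lower it over the spindle and, keeping hold of it and pressing only lightly, turn it until one of the sockets underneath finds the drive pin; then let it down until it lies flat and fully home. After that, stand the small screw-cap vial upright in any of its cups. Never force or drop the carousel onto the spindle or pin, and leave the dropper bottle and the rubber stopper where they are.

Things in the scene. Friction and masses are not known exactly. Their poses are not given: they have to be found in the camera images.
- sampler: Sample changer, fixed: white housing 250 x 184 mm, top 50 mm above the bench, round aluminium hub (78 mm diameter) on it. Origin on the bench on the spindle axis; z up, x to its rear. A thin tower, 173 mm high, stands 128 mm behind the spindle, its needle arm parked along the back (y -47 to +61 mm). The carousel must never bear on the sampler with more than 45 N.
- deck (a point): Centre of the hub's flat deck on the spindle axis, 80 mm above the bench. A drive pin, 6 mm diameter flat-topped, stands 8 mm up from the deck, 30 mm from the axis. Hub, shaft and pin turn together, no end stop; they stopped at any angle, which is not reported (the pin shows from above). Drag of about 0.3 N m holds them; pressing on the pin with much over 12 N can drag them along.
- shaft_tip (a point): Top of the steel centre shaft, on the spindle axis, 60 mm above the deck (140 mm above the bench). The shaft is 16 mm in diameter; its last 6 mm taper to 9 mm.
- carousel: Vial carousel, 151 mm across, about 0.3 kg: aluminium centre plate (93 mm diameter, top 34 mm above the origin), five open white cups (36 mm high) round it, black eight-sided boss in the middle, 36 mm across flats, up to 78 mm above the origin; flats face 22.5, 67.5, 112.5 ... degrees from x. A 17.6 mm bore goes right through. Origin on its axis at the cups' undersides; z up.
- seat (a point): Centre of the plate's underside, 24 mm above the carousel's origin; meets point deck when fully home, 8 mm higher when resting on the pin. Five sockets, 7.5 mm wide, 10 mm deep, lie in this underside 30 mm from the axis at 0, 72, 144 ... degrees from x (each in line with a cup). Any of them takes the drive pin, so a fifth of a turn always finds it.
- cup_0 (a point): Centre of the inner floor of the carousel's cup at 0 degrees from its x, 60 mm from its axis, 15 mm above its origin. The cup is 27 mm wide inside and its rim 21 mm above this floor.
- cup_1 (a point): Centre of the inner floor of the carousel's cup at 72 degrees from its x, 60 mm from its axis, 15 mm above its origin. The cup is 27 mm wide inside and its rim 21 mm above this floor.
- cup_2 (a point): Centre of the inner floor of the carousel's cup at 144 degrees from its x, 60 mm from its axis, 15 mm above its origin. The cup is 27 mm wide inside and its rim 21 mm above this floor.
- cup_3 (a point): Centre of the inner floor of the carousel's cup at 216 degrees from its x, 60 mm from its axis, 15 mm above its origin. The cup is 27 mm wide inside and its rim 21 mm above this floor.
- cup_4 (a point): Centre of the inner floor of the carousel's cup at 288 degrees from its x, 60 mm from its axis, 15 mm above its origin. The cup is 27 mm wide inside and its rim 21 mm above this floor.
- vial: Small clear screw-cap vial with a white cap, 23 mm diameter, 48 mm high, upright on the bench. Origin at the centre of its underside; z up.
- dropper_bottle: Dropper bottle with rubber bulb, 32 mm diameter, 94 mm high, standing near the vial; leave it. Origin under its centre.
- stopper: Brown rubber stopper, 26 mm diameter and 26 mm high, standing near the vial; leave it. Origin under its centre.
Mind the look-alikes: they are no part of the job. Of the things like the vial, leave any that is brown or orange; of the rest the smaller one is meant.

How it is judged:
On the way, in this order (a step that is already met when the one before it is completed fails the run):
1. the carousel sits flat and fully home on the hub deck, over shaft and drive pin (z of seat in the frame of deck between -0.0025 and 0.0025 m and horizontal distance between seat and deck below 0.0025 m and angle between carousel's own z axis and vertical below 0.04 rad), for 0.2 s.
2. the vial stands in one of the carousel's cups (((horizontal distance between vial and cup_0 below 0.005 m and z of vial in the frame of cup_0 below 0.003 m and angle between vial's own z axis and vertical below 0.15 rad) or (horizontal distance between vial and cup_1 below 0.005 m and z of vial in the frame of cup_1 below 0.003 m and angle between vial's own z axis and vertical below 0.15 rad) or (horizontal distance between vial and cup_2 below 0.005 m and z of vial in the frame of cup_2 below 0.003 m and angle between vial's own z axis and vertical below 0.15 rad) or (horizontal distance between vial and cup_3 below 0.005 m and z of vial in the frame of cup_3 below 0.003 m and angle between vial's own z axis and vertical below 0.15 rad) or (horizontal distance between vial and cup_4 below 0.005 m and z of vial in the frame of cup_4 below 0.003 m and angle between vial's own z axis and vertical below 0.15 rad))), for 0.2 s.
At the end, for the whole second after the job is handed in: The carousel lies fully home on the hub deck (height and centre within 2.5 mm, tilt under 0.04 rad), the vial stands in one of its cups (within 5 mm of the cup's centre, foot under 3 mm above its floor, tilt under 0.15 rad), and both are at rest (all of step 1 and ((horizontal distance between vial and cup_0 below 0.005 m and z of vial in the frame of cup_0 below 0.003 m and angle between vial's own z axis and vertical below 0.15 rad) or (horizontal distance between vial and cup_1 below 0.005 m and z of vial in the frame of cup_1 below 0.003 m and angle between vial's own z axis and vertical below 0.15 rad) or (horizontal distance between vial and cup_2 below 0.005 m and z of vial in the frame of cup_2 below 0.003 m and angle between vial's own z axis and vertical below 0.15 rad) or (horizontal distance between vial and cup_3 below 0.005 m and z of vial in the frame of cup_3 below 0.003 m and angle between vial's own z axis and vertical below 0.15 rad) or (horizontal distance between vial and cup_4 below 0.005 m and z of vial in the frame of cup_4 below 0.003 m and angle between vial's own z axis and vertical below 0.15 rad)) and linear speed of each of carousel, vial below 0.02 m/s); the robot touches nothing.
It fails at once if the carousel is pressed or dropped on the sampler with more than 45 N (contact force between carousel and sampler above 45 N).
It fails at once if the dropper bottle or the stopper is moved by more than 20 mm (distance of any of dropper_bottle, stopper from where it was at the start of the episode above 0.02 m).
It also fails if it takes over 72 s, if anything falls off the work surface, if the arm or the gripper's body presses on something with over 40 N, if the wrist force passes 120 N, or if a joint passes its speed limit or range.

## Working session

There is one attempt and no reset: what is moved stays moved. The work goes in short steps, Python scripts to look and compute and a tool call to move; the robot and the scene stay as the last step left them, time stands still between calls to the robot, and variables do not carry over. Pictures are saved under pics/ and viewed, about 8 in all and at most 12, crops included, and the job is handed in when it is done.

Besides the shell and the picture viewer there is one more tool, called after "Call:" as name([rows], argument=value, ...), one row to a line, values as JSON. servo_tool: Moves the arm, as the interface text tells. Its arguments: {"type":"object","properties":{"increments":{"type":"array"},"claw":{"type":"number"}},"required":["increments"]}

```bash
mkdir -p pics
cat > h.py <<'E'
import numpy as np, cv2
from cell import monitor, cams, bot, nets
from scipy.spatial.transform import Rotation as R
def rot(q): return R.from_quat([q[1],q[2],q[3],q[0]]).as_matrix()
def cam(name):
    s=monitor.read_state(); p=cams.capture(name)
    if name=='wrist':
        T=np.eye(4); T[:3,:3]=rot(s['ee_rot']); T[:3,3]=s['tool_pos']; T=T@np.array(p['T_tool_cam'])
    else:
        T=np.eye(4); a=np.array(p['attitude']); T[:3,:3]=a if a.shape==(3,3) else rot(a); T[:3,3]=p['eye']
    p['T']=T; p['K']=np.array([[p['fx'],0,p['cx']],[0,p['fy'],p['cy']],[0,0,1.]]); return p
def ray(p,uv,z):
    n=cv2.undistortPoints(np.array(uv,float).reshape(-1,1,2),p['K'],np.array(p['D'],float)).reshape(-1,2)
    d=np.c_[n,np.ones(len(n))]@p['T'][:3,:3].T; o=p['T'][:3,3]
    return o+d*((z-o[2])/d[:,2])[:,None]
def proj(p,X):
    Ti=np.linalg.inv(p['T']); return cv2.projectPoints(np.array(X,float).reshape(-1,3),cv2.Rodrigues(Ti[:3,:3])[0],Ti[:3,3],p['K'],np.array(p['D'],float))[0].reshape(-1,2)
def save(n,im): cv2.imwrite('pics/'+n+'.png',im[...,::-1])
E
python3 - <<'E'
from h import *
s=monitor.read_state(); print(s, bot.grip_point_offset)
ims=[]
for n in('top','side'):
    p=cam(n); print(n,p['T'].round(3).tolist(),p['fx'],p['cx']); ims.append(p['color'])
    for t in('sampler','carousel','vial','dropper_bottle','stopper'):
        print(t,[(round(float(d['score']),2),np.round(d['extent']).astype(int).tolist()) for d in nets.look_for(p,t)][:5])
save('top',ims[0]);save('side',ims[1])
p=cam('wrist');save('wr',p['color']);print(p['T_tool_cam'])
E
```

```text
{'time': 0.0, 'joints': array([-1.36631485e+00,  3.79389164e-01,  1.73475401e+00, -1.93259417e-05,
        1.02850016e+00, -3.33325267e-02]), 'qd': array([ 0.00189971,  0.00080001, -0.00150068,  0.00044257,  0.00084824,
        0.00139748]), 'tau': array([ 6.96340467e-04, -7.63738203e+01, -4.34369552e+01,  6.51046587e-02,
        4.25096042e-02, -7.47979880e-05]), 'tool_pos': array([ 0.16479598, -0.67993449,  0.21331508]), 'ee_rot': array([-0.08351584, -0.70207573, -0.08425506,  0.70215088]), 'ft_force': array([ 0.03446227, -1.14715509,  0.10745745]), 'moment': array([0.0058848 , 0.02418703, 0.04087732]), 'finger_gap': 0.09129562690556911} 0.0188
top [[-0.019, -0.991, 0.131, 0.335], [-1.0, 0.016, -0.021, 0.161], [0.019, -0.131, -0.991, 1.329], [0.0, 0.0, 0.0, 1.0]] 460.29218196449733 257.70615099440033
sampler [(0.96, [314, 128, 382, 226])]
carousel [(0.86, [206, 180, 255, 226]), (0.51, [176, 155, 188, 166]), (0.43, [313, 129, 384, 227])]
vial [(0.7, [179, 170, 187, 187]), (0.59, [154, 154, 166, 170]), (0.49, [179, 131, 190, 145]), (0.45, [178, 154, 191, 166])]
dropper_bottle []
stopper [(0.59, [211, 154, 217, 162])]
side [[-0.98, -0.07, 0.188, 0.297], [-0.201, 0.38, -0.903, 1.135], [-0.008, -0.922, -0.386, 0.545], [0.0, 0.0, 0.0, 1.0]] 480.41181975493276 257.21386045435975
sampler [(0.9, [219, 126, 311, 203])]
carousel [(0.56, [230, 217, 299, 260])]
vial [(0.77, [182, 254, 199, 275]), (0.74, [174, 275, 183, 296]), (0.68, [158, 240, 170, 270]), (0.56, [208, 245, 226, 278])]
dropper_bottle [(0.7, [206, 198, 218, 231]), (0.59, [233, 214, 299, 260])]
stopper [(0.63, [188, 237, 200, 256])]
[[-7.09971412e-04 -2.62025372e-01  9.65060724e-01 -1.70283928e-01]
 [ 9.99999727e-01 -3.83722356e-04  6.31490029e-04  3.50234714e-04]
 [ 2.04848965e-04  9.65060908e-01  2.62025573e-01 -7.41544218e-02]
 [ 0.00000000e+00  0.00000000e+00  0.00000000e+00  1.00000000e+00]]
```

Run:
```python
import cv2,numpy as np
a=cv2.imread('pics/top.png');b=cv2.imread('pics/side.png')
a=cv2.resize(a[110:245,140:400],(800,415),interpolation=cv2.INTER_CUBIC); cv2.imwrite('pics/topc.png',a)
b=cv2.resize(b[110:310,140:340],(600,600),interpolation=cv2.INTER_CUBIC); cv2.imwrite('pics/sidec.png',b)
```

```text
(no output)
```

View pics/topc.png

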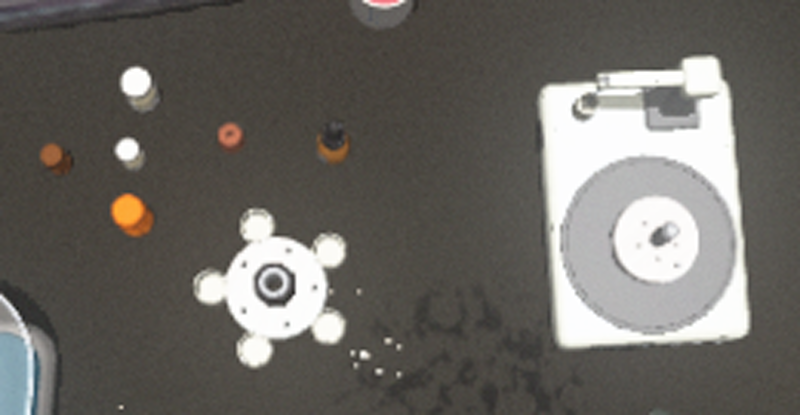

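View pics/sidec.png

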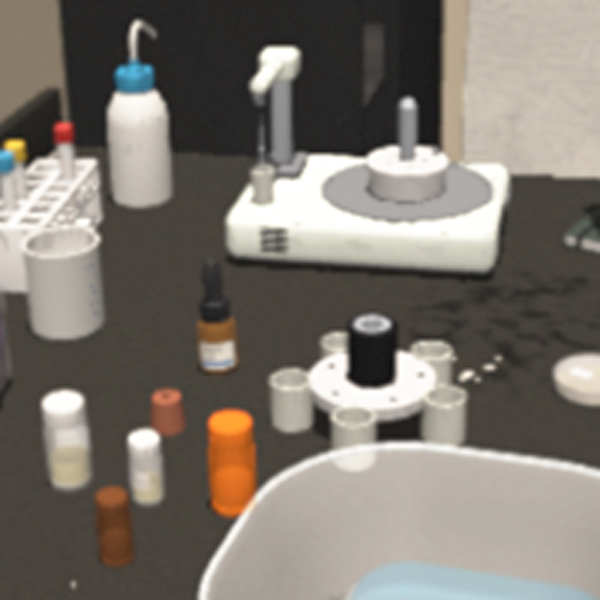

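The top crop shows the carousel boss at (274,282), the small white-capped vial at (128,150), the stopper at (230,135), the dropper at (332,142) and the hub at (656,239). The side view matches.

Run:
```python
from h import *
p=cam('top'); f=lambda x,y:(140+x/(800/260)-.3,110+y/(415/135)-.3)
for n,x,y,z in [('boss',274,281,.078),('plate',276,287,.034),('hub',655,240,.08),('tip',669,231,.14),('vial',127,149,.048),('stop',230,133,.026),('drop',334,130,.09),('bigvial',136,82,.07),('orange',128,210,.06),('brown',52,155,.05)]:
    print(n,ray(p,[f(x,y)],z).round(4)[0])
c=[(257,225),(329,250),(329,326),(254,350),(210,287)]
P=ray(p,[f(*q) for q in c],.036); print(P.round(3), P.mean(0))
d=P-P.mean(0); print(np.degrees(np.arctan2(d[:,1],d[:,0])), np.hypot(d[:,0],d[:,1]))
c=[(540,90),(725,85),(748,337),(562,347)]; print(ray(p,[f(*q) for q in c],.05).round(3))
s=monitor.read_state(); print(rot(s['ee_rot']).round(3))
```

```text
boss [0.4764 0.2138 0.078 ]
plate [0.4758 0.2139 0.034 ]
hub [ 0.5074 -0.1293  0.08  ]
tip [ 0.5068 -0.1281  0.14  ]
vial [0.6049 0.35   0.048 ]
stop [0.623 0.256 0.026]
drop [0.6101 0.1583 0.09  ]
bigvial [0.6629 0.339  0.07  ]
orange [0.5457 0.347  0.06  ]
brown [0.6003 0.4197 0.05  ]
[[0.533 0.231 0.036]
 [0.509 0.165 0.036]
 [0.439 0.166 0.036]
 [0.418 0.235 0.036]
 [0.477 0.275 0.036]] [0.47519244 0.21406087 0.036     ]
[  15.9754973   -55.56947502 -126.96319382  160.21610472   88.69216678] [0.06064341 0.05993131 0.06044723 0.06080931 0.06047351]
[[ 0.655 -0.034  0.05 ]
 [ 0.659 -0.212  0.05 ]
 [ 0.42  -0.22   0.05 ]
 [ 0.415 -0.046  0.05 ]]
[[ 0.     0.236 -0.972]
 [-0.    -0.972 -0.236]
 [-1.     0.     0.   ]]
```

Call:
servo_tool([
  {"slide": [-0.3,-2.85,-2.9],"turn": [0,0,0]},
  {"slide": [-0.3,-2.85,-2.9],"turn": [0,0,0]},
  {"slide": [-0.3,-2.85,-2.9],"turn": [0,0,0]},
  {"slide": [-0.3,-2.85,-2.9],"turn": [0,0,0]},
  {"slide": [-0.3,-2.85,-2.9],"turn": [0,0,0]},
  {"slide": [-0.3,-2.85,-2.9],"turn": [0,0,0]},
  {"slide": [-0.3,-2.85,-2.9],"turn": [0,0,0]},
  {"slide": [-0.3,-2.85,-2.9],"turn": [0,0,0]},
  {"slide": [-0.3,-2.85,-2.9],"turn": [0,0,0]},
  {"slide": [-0.3,-2.85,-2.9],"turn": [0,0,0]},
  {"slide": [-0.3,-2.85,-2.9],"turn": [0,0,0]},
  {"slide": [-0.3,-2.85,-2.9],"turn": [0,0,0]},
], claw=62)

```text
time: 1.7
tool_pos: [0.4232, -0.2642, 0.2504]
ee_rot: [0.084, 0.702, 0.084, -0.702]
ft_force: [0.7, -0.6, 0.2]
finger_gap: 0.0565
```

Call:
servo_tool([
  {"slide": [-0.3,-2.85,-2.9],"turn": [0,0,0]},
  {"slide": [-0.3,-2.85,-2.9],"turn": [0,0,0]},
  {"slide": [-0.3,-2.85,-2.9],"turn": [0,0,0]},
  {"slide": [-0.3,-2.85,-2.9],"turn": [0,0,0]},
  {"slide": [0,0,0],"turn": [0,0,0]},
  {"slide": [0,0,0],"turn": [0,0,0]},
  {"slide": [0,0,0],"turn": [0,0,0]},
])

```text
time: 2.28
tool_pos: [0.5082, -0.1279, 0.2618]
ee_rot: [-0.084, -0.702, -0.084, 0.702]
ft_force: [0.0, 0.6, -1.0]
finger_gap: 0.0565
```

Run:
```python
from h import *
s=monitor.read_state(); print(s['time'],s['tool_pos'],s['ft_force'],rot(s['ee_rot']).round(3).tolist())
p=cam('wrist'); np.save('hub.npy',p,allow_pickle=True)
print(proj(p,[[.5074,-.1293,.08],[.507,-.129,.14]]))
save('hub',cv2.resize(p['color'],(800,600)))
```

```text
2.2833 [ 0.50818393 -0.12792449  0.26182834] [ 0.02828     0.6446288  -0.96875118] [[-0.0, 0.236, -0.972], [-0.0, -0.972, -0.236], [-1.0, 0.0, 0.0]]
[[255.52619649 173.34360032]
 [255.24283543 187.82281206]]
```

View pics/hub.png

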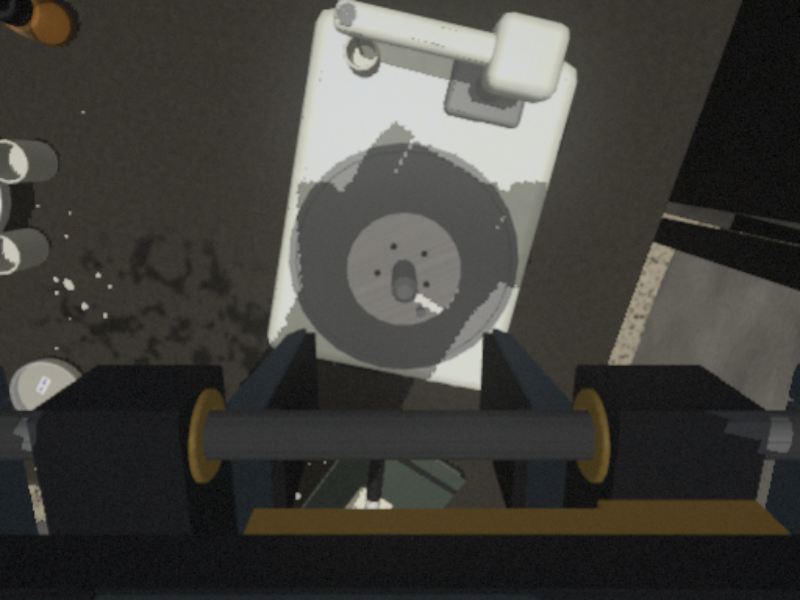

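Run:
```python
from h import *
p=np.load('hub.npy',allow_pickle=True).item()
c=p['color'][130:215,210:310]; c=cv2.convertScaleAbs(c,alpha=1.6)
save('hubc',cv2.resize(c,(700,595),interpolation=cv2.INTER_CUBIC))
```

```text
(no output)
```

View pics/hubc.png

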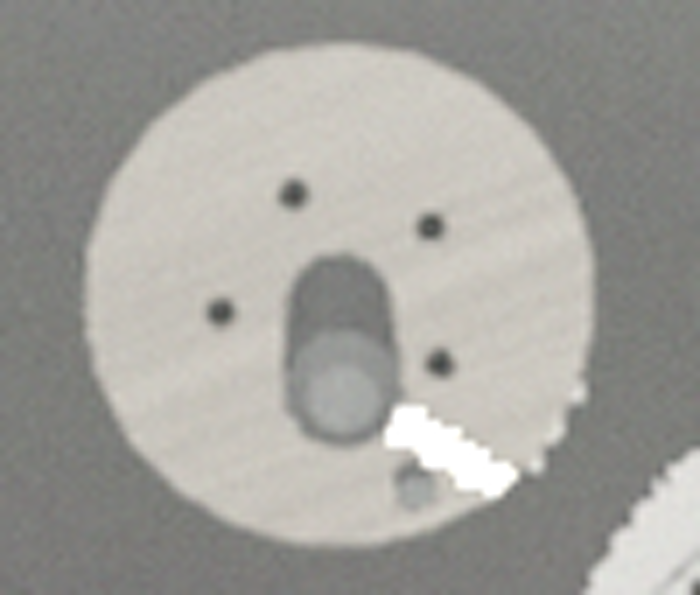

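Run:
```python
from h import *
p=np.load('hub.npy',allow_pickle=True).item()
f=lambda x,y:(210+(x+.5)/7-.5,130+(y+.5)/7-.5)
pts=np.array([f(86,300),f(594,300),f(340,42),f(340,547),f(160,475),f(160,117),f(520,117)])
P=ray(p,pts,.08)
from scipy.optimize import least_squares
r=least_squares(lambda v:np.hypot(P[:,0]-v[0],P[:,1]-v[1])-v[2],[.507,-.129,.039]); print('hub',r.x,r.fun.round(4))
t=ray(p,[f(344,399)],.14)[0];print('tip',t)
for uv in[(416,489),(415,486)]:
  q=ray(p,[f(*uv)],.088)[0]; d=q[:2]-r.x[:2]; print('pin',q,np.hypot(*d),np.degrees(np.arctan2(d[1],d[0])))
h=np.array([f(293,193),f(430,226),f(220,311),f(440,362)]);H=ray(p,h,.08)[:,:2]-r.x[:2]
print('holes',np.degrees(np.arctan2(H[:,1],H[:,0])),np.hypot(*H.T))
c=r.x[:2]
for rr in (28,30): 
  a=[[c[0]+.03*np.cos(t),c[1]+.03*np.sin(t),.088] for t in np.radians([180,190,200])]
print(((proj(p,a)-[210,130])*7).round(0))
```

```text
hub [ 0.50868927 -0.13178961  0.0387025 ] [-0.0003 -0.0002  0.0003  0.0002  0.0001 -0.     -0.    ]
tip [ 0.50884323 -0.13172571  0.14      ]
pin [ 0.48505386 -0.14938315  0.088     ] 0.02946465007728088 -143.33702412579922
pin [ 0.48547598 -0.14911994  0.088     ] 0.02896890615857497 -143.25610116443335
holes [  36.51861096  -35.60031814  107.98783851 -107.67427497] [0.01806202 0.0178476  0.01817595 0.01791719]
[[290. 499.]
 [324. 504.]
 [359. 503.]]
```

Call:
servo_tool([
  {"slide": [0.4,-3.78,-0.54],"turn": [0,0,0]},
  {"slide": [0.4,-3.78,-0.54],"turn": [0,0,0]},
  {"slide": [0.4,-3.78,-0.54],"turn": [0,0,0]},
  {"slide": [0.4,-3.78,-0.54],"turn": [0,0,0]},
  {"slide": [0.4,-3.78,-0.54],"turn": [0,0,0]},
  {"slide": [0.4,-3.78,-0.54],"turn": [0,0,0]},
  {"slide": [0.4,-3.78,-0.54],"turn": [0,0,0]},
  {"slide": [0.4,-3.78,-0.54],"turn": [0,0,0]},
  {"slide": [0.4,-3.78,-0.54],"turn": [0,0,0]},
  {"slide": [0,0,0],"turn": [0,0,0]},
  {"slide": [0,0,0],"turn": [0,0,0]},
  {"slide": [0,0,0],"turn": [0,0,0]},
])

```text
time: 3.33
tool_pos: [0.4756, 0.213, 0.2258]
ee_rot: [-0.084, -0.702, -0.083, 0.702]
ft_force: [0.8, 0.1, -0.5]
finger_gap: 0.0562
```

Run:
```python
from h import *
s=monitor.read_state(); print(s['time'],s['tool_pos'],s['ft_force'],rot(s['ee_rot']).round(3).tolist())
p=cam('wrist'); np.save('car.npy',p,allow_pickle=True)
c=proj(p,[[.4755,.214,.05]])[0]; print(c)
x,y=int(c[0]-75),max(0,int(c[1]-60)); print(x,y)
im=cv2.convertScaleAbs(p['color'][y:y+130,x:x+150],alpha=1.3)
save('carc',cv2.resize(im,(690,598),interpolation=cv2.INTER_CUBIC))
```

```text
3.3333 [0.47563458 0.21302913 0.22581536] [ 0.75607584  0.13926315 -0.49490868] [[-0.0, 0.235, -0.972], [-0.0, -0.972, -0.235], [-1.0, 0.0, 0.0]]
[253.45823272 173.41994856]
178 113
```

View pics/carc.png

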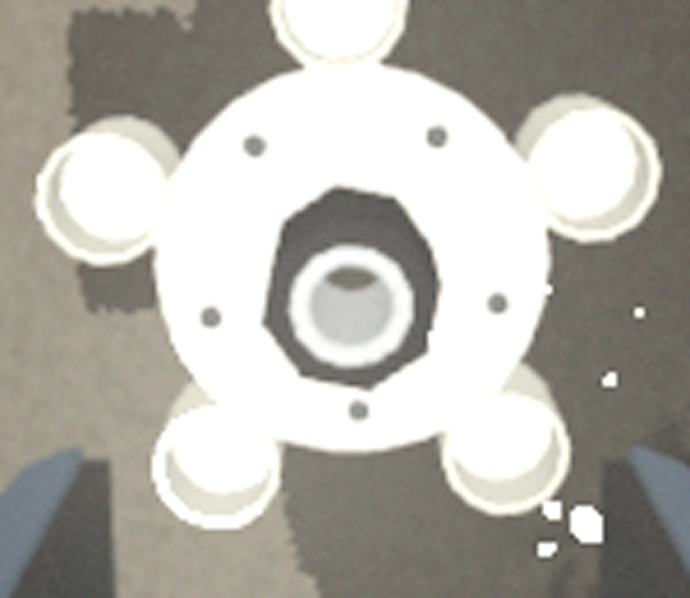

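Run:
```python
from h import *
p=np.load('car.npy',allow_pickle=True).item()
f=lambda q:np.c_[178+(np.array(q)[:,0]+.5)/4.6-.5,113+(np.array(q)[:,1]+.5)/4.6-.5]
c=ray(p,f([(351,305)]),.078)[0];print('boss',c)
P=ray(p,f([(264,322),(302,376),(370,389),(428,347),(440,285)]),.078)-c
a=np.degrees(np.arctan2(P[:,1],P[:,0]));print('corners',a,np.mod(a,45),np.hypot(*P[:,:2].T))
H=ray(p,f([(255,146),(437,136),(210,317),(498,302),(359,410)]),.034)
m=H.mean(0);print('holes',m);H=H-m;a=np.degrees(np.arctan2(H[:,1],H[:,0]));print(np.mod(a,72),np.hypot(*H[:,:2].T))
C=ray(p,f([(102,197),(593,173),(217,463),(506,448)]),.036);C=C-m;a=np.degrees(np.arctan2(C[:,1],C[:,0]));print('cups',a,np.mod(a,72),np.hypot(*C[:,:2].T))
```

```text
boss [0.47621189 0.21362295 0.078     ]
corners [ 114.88104493  159.58873504 -154.04679188 -105.68249007  -63.47377269] [24.88104493 24.58873504 25.95320812 29.31750993 26.52622731] [0.0186029  0.01857876 0.01871    0.01857338 0.01902927]
holes [0.47597816 0.21346951 0.034     ]
[52.35648933 52.38419074 52.34659998 52.76624231 52.29900083] [0.03574512 0.03603791 0.03616852 0.0359598  0.03604587]
cups [  87.87247826  -55.04932545  159.67102603 -126.74124508] [15.87247826 16.95067455 15.67102603 17.25875492] [0.06024481 0.05995837 0.05885269 0.05853471]
```

Call:
servo_tool([
  {"slide": [1.5,-0.04,-0.06],"turn": [0.094,0,0]},
  {"slide": [2.5,0,0],"turn": [0.093,0,0]},
  {"slide": [3.5,0,0],"turn": [0,0,0]},
  {"slide": [3.5,0,0],"turn": [0,0,0]},
  {"slide": [3.0,0,0],"turn": [0,0,0]},
  {"slide": [2.2,0,0],"turn": [0,0,0]},
  {"slide": [1.5,0,0],"turn": [0,0,0]},
  {"slide": [1.0,0,0],"turn": [0,0,0]},
  {"slide": [0,0,0],"turn": [0,0,0]},
  {"slide": [0,0,0],"turn": [0,0,0]},
])

```text
time: 4.22
tool_pos: [0.4764, 0.214, 0.0393]
ee_rot: [-0.018, -0.707, -0.017, 0.707]
ft_force: [0.4, -0.3, 0.6]
finger_gap: 0.0565
```

Call:
servo_tool([
  {"slide": [0,0,0],"turn": [0,0,0]},
  {"slide": [0,0,0],"turn": [0,0,0]},
  {"slide": [0,0,0],"turn": [0,0,0]},
  {"slide": [0,0,0],"turn": [0,0,0]},
  {"slide": [0,0,0],"turn": [0,0,0]},
  {"slide": [0,0,0],"turn": [0,0,0]},
  {"slide": [0,0,0],"turn": [0,0,0]},
  {"slide": [0,0,0],"turn": [0,0,0]},
], claw=0)

```text
time: 4.88
tool_pos: [0.4765, 0.2149, 0.0398]
ee_rot: [0.018, 0.707, 0.018, -0.707]
ft_force: [-2.1, -3.0, 10.0]
finger_gap: 0.0359
```

Call:
servo_tool([
  {"slide": [-1,0,0],"turn": [0,0,0]},
  {"slide": [-2.5,0,0],"turn": [0,0,0]},
  {"slide": [-3.5,0,0],"turn": [0,0,0]},
  {"slide": [-3,0,0],"turn": [0,0,0]},
  {"slide": [-2,0,0],"turn": [0,0,0]},
  {"slide": [-1,0,0],"turn": [0,0,0]},
  {"slide": [0,0,0],"turn": [0,0,0]},
  {"slide": [0,0,0],"turn": [0,0,0]},
])

```text
time: 5.55
tool_pos: [0.4757, 0.2147, 0.1687]
ee_rot: [0.018, 0.707, 0.018, -0.707]
ft_force: [-0.5, -0.4, -2.7]
finger_gap: 0.0359
```

Run:
```python
from h import *
s=monitor.read_state(); M=rot(s['ee_rot']);print(s['time'],s['tool_pos'],s['ft_force'],s['moment'],M.round(3).tolist(),np.degrees(np.arctan2(M[1,1],M[0,1])))
p=cam('wrist'); np.save('held.npy',p,allow_pickle=True)
dz=s['tool_pos'][2]-.039
c=proj(p,[[*s['tool_pos'][:2],.07+dz]])[0]; print(c)
x,y=int(c[0]-85),int(c[1]-85); print(x,y,dz)
im=cv2.convertScaleAbs(p['color'][y:y+150,x:x+170],alpha=1.2)
save('heldc',cv2.resize(im,(680,600),interpolation=cv2.INTER_CUBIC))
```

```text
5.55 [0.47570684 0.21467126 0.16865061] [-0.54507162 -0.42206311 -2.68463735] [ 0.01000105 -0.0242696  -0.01930077] [[0.0, 0.051, -0.999], [0.0, -0.999, -0.051], [-1.0, -0.0, -0.0]] -87.08595492211452
[254.22717732 269.42646607]
169 184 0.12965060734309514
```

View pics/heldc.png

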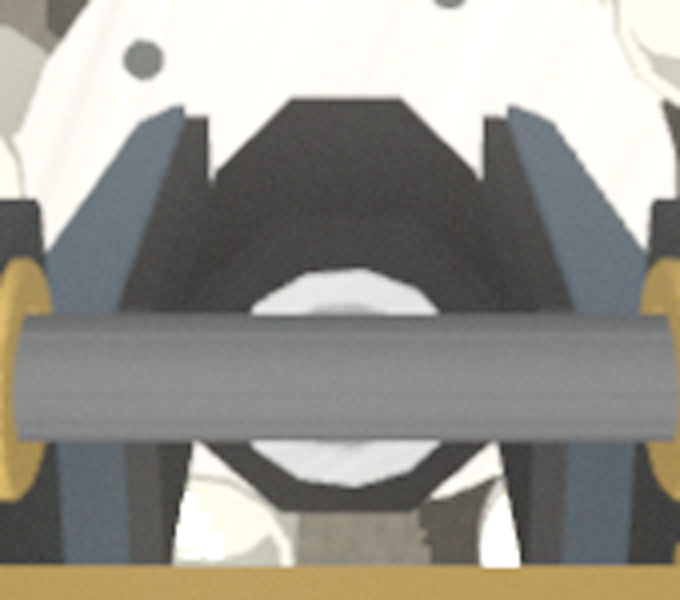

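Run:
```python
from h import *
p=np.load('held.npy',allow_pickle=True).item()
f=lambda q:np.c_[169+(np.array(q)[:,0]+.5)/4-.5,184+(np.array(q)[:,1]+.5)/4-.5]
z=.078+.1289
# ring top/bottom edges and octagon bottom corners
R_=ray(p,f([(345,268),(348,487)]),z);print('ring',R_.mean(0), np.ptp(R_[:,0]))
O=ray(p,f([(278,512),(415,512)]),z);print('oct front',O, 'mid',O.mean(0))
B=ray(p,f([(290,98),(404,98)]),.034+.1289);print('oct base rear',B.mean(0))
print('tcp',[0.47570684, 0.21467126])
```

```text
ring [0.47518435 0.2141874  0.2069    ] 0.02633299663487132
oct front [[0.45845862 0.22098364 0.2069    ]
 [0.45922356 0.20573448 0.2069    ]] mid [0.45884109 0.21335906 0.2069    ]
oct base rear [0.49301644 0.214964   0.1629    ]
tcp [0.47570684, 0.21467126]
```

Call:
servo_tool([
  {"slide": [-0.5,1.5,0],"turn": [0,0,0]},
  {"slide": [-0.5,3,-0.2],"turn": [0,0,0]},
  {"slide": [-0.5,4,-0.2],"turn": [0,0,0]},
  {"slide": [-0.5,4,-0.2],"turn": [0,0,0]},
  {"slide": [-0.4,4,-0.2],"turn": [0,0,0]},
  {"slide": [-0.4,4,-0.2],"turn": [0,0,0]},
  {"slide": [-0.4,4,-0.2],"turn": [0,0,0]},
  {"slide": [-0.4,4,-0.2],"turn": [0,0,0]},
  {"slide": [0,3.5,-0.15],"turn": [0,0,0]},
  {"slide": [0,2.74,0],"turn": [0,0,0]},
])

```text
time: 6.43
tool_pos: [0.5085, -0.1339, 0.2034]
ee_rot: [-0.017, -0.706, -0.018, 0.708]
ft_force: [-0.2, -0.0, -2.5]
finger_gap: 0.0357
```

Call:
servo_tool([
  {"slide": [0,0,0],"turn": [0.07,0,0]},
  {"slide": [0,0,0],"turn": [0.09,0,0]},
  {"slide": [0,0,0],"turn": [0.07,0,0]},
  {"slide": [0,0,0],"turn": [0.049,0,0]},
  {"slide": [0,0,0],"turn": [0,0,0]},
  {"slide": [0,0,0],"turn": [0,0,0]},
  {"slide": [0,0,0],"turn": [0,0,0]},
])

```text
time: 7.02
tool_pos: [0.5087, -0.1312, 0.204]
ee_rot: [0.08, -0.702, 0.08, 0.703]
ft_force: [0.0, 0.7, -2.7]
finger_gap: 0.0356
```

```bash
cat > st.py <<'E'
from h import *
s=monitor.read_state(); M=rot(s['ee_rot']);print(s['time'],s['tool_pos'].round(4),s['ft_force'].round(1),s['moment'].round(2),M.round(4).tolist(),'yaw',np.degrees(np.arctan2(M[1,1],M[0,1])),s['finger_gap'])
E
python3 st.py
python3 - <<'E'
from h import *
for n in('top','side'):
    p=cam(n); c=proj(p,[.5088,-.1318,.16])[0].astype(int); print(n,c)
    save('fit_'+n,cv2.resize(p['color'][c[1]-60:c[1]+70,c[0]-70:c[0]+70],(560,520),interpolation=cv2.INTER_CUBIC))
E
```

```text
7.0167 [ 0.5087 -0.1312  0.204 ] [ 0.   0.7 -2.7] [ 0.05 -0.01  0.01] [[-0.0015, -0.2244, -0.9745], [0.0005, -0.9745, 0.2244], [-1.0, -0.0001, 0.0015]] yaw -102.96981407022328 0.03563871418336524
top [360 182]
side [275 135]
```

View pics/fit_side.png

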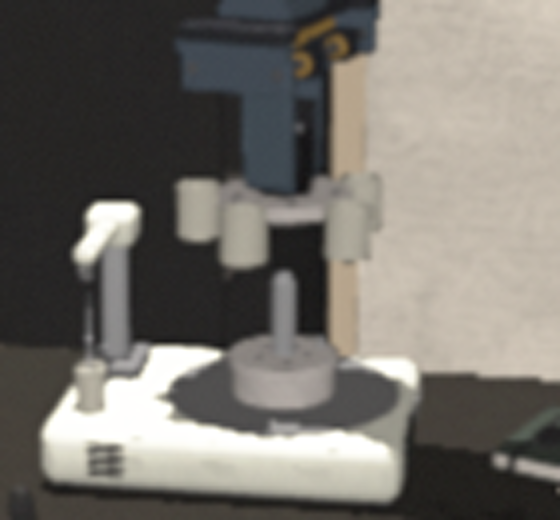

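Call:
servo_tool([
  {"slide": [1,0,0],"turn": [0,0,0]},
  {"slide": [1.5,0,0],"turn": [0,0,0]},
  {"slide": [1,0,0],"turn": [0,0,0]},
  {"slide": [0.6,0,0],"turn": [0,0,0]},
  {"slide": [0.3,0,0],"turn": [0,0,0]},
  {"slide": [0.3,0,0],"turn": [0,0,0]},
  {"slide": [0.3,0,0],"turn": [0,0,0]},
  {"slide": [0,0,0],"turn": [0,0,0]},
])

```text
time: 7.78
tool_pos: [0.5091, -0.1314, 0.1547]
ee_rot: [0.08, -0.702, 0.08, 0.703]
ft_force: [0.5, 0.1, -2.9]
finger_gap: 0.0359
```

Call:
servo_tool([
  {"slide": [0.15,0,0],"turn": [0,0,0]},
  {"slide": [0.15,0,0],"turn": [0,0,0]},
  {"slide": [0.15,0,0],"turn": [0,0,0]},
  {"slide": [0.15,0,0],"turn": [0,0,0]},
  {"slide": [0.15,0,0],"turn": [0,0,0]},
  {"slide": [0.15,0,0],"turn": [0,0,0]},
  {"slide": [0.15,0,0],"turn": [0,0,0]},
  {"slide": [0,0,0],"turn": [0,0,0]},
])

```text
time: 8.45
tool_pos: [0.509, -0.1314, 0.1441]
ee_rot: [0.081, -0.702, 0.08, 0.703]
ft_force: [0.5, 0.5, -2.9]
finger_gap: 0.0355
```

Call:
servo_tool([
  {"slide": [0.4,0,0],"turn": [0,0,0]},
  {"slide": [0.5,0,0],"turn": [0,0,0]},
  {"slide": [0.5,0,0],"turn": [0,0,0]},
  {"slide": [0.5,0,0],"turn": [0,0,0]},
  {"slide": [0.5,0,0],"turn": [0,0,0]},
  {"slide": [0.5,0,0],"turn": [0,0,0]},
  {"slide": [0.4,0,0],"turn": [0,0,0]},
  {"slide": [0.2,0,0],"turn": [0,0,0]},
  {"slide": [0,0,0],"turn": [0,0,0]},
])

```text
time: 9.2
tool_pos: [0.5089, -0.1313, 0.1089]
ee_rot: [0.081, -0.702, 0.08, 0.703]
ft_force: [-0.9, 0.9, -2.4]
finger_gap: 0.0358
```

Call:
servo_tool([
  {"slide": [0.1,0,0],"turn": [0,0,0]},
  {"slide": [0.1,0,0],"turn": [0,0,0]},
  {"slide": [0.1,0,0],"turn": [0,0,0]},
  {"slide": [0.1,0,0],"turn": [0,0,0]},
  {"slide": [0,0,0],"turn": [0,0,0]},
])

```text
time: 9.62
tool_pos: [0.5091, -0.1314, 0.1053]
ee_rot: [0.081, -0.702, 0.081, 0.703]
ft_force: [-0.0, 1.2, -2.6]
finger_gap: 0.0358
```

Call:
servo_tool([
  {"slide": [0.06,0,0],"turn": [0,0,0]},
  {"slide": [0.06,0,0],"turn": [0,0,0]},
  {"slide": [0.06,0,0],"turn": [0,0,0]},
  {"slide": [0.06,0,0],"turn": [0,0,0]},
  {"slide": [0,0,0],"turn": [0,0,0]},
])

```text
time: 10.03
tool_pos: [0.509, -0.1314, 0.1029]
ee_rot: [0.081, -0.702, 0.08, 0.703]
ft_force: [0.1, -0.4, -1.6]
finger_gap: 0.0361
```

Call:
servo_tool([
  {"slide": [0.05,0,0],"turn": [0,0,0]},
  {"slide": [0.05,0,0],"turn": [0,0,0]},
  {"slide": [0.05,0,0],"turn": [0,0,0]},
  {"slide": [0,0,0],"turn": [0,0,0]},
])

```text
time: 10.37
tool_pos: [0.5091, -0.1314, 0.1014]
ee_rot: [0.08, -0.702, 0.08, 0.703]
ft_force: [0.2, -0.8, -2.6]
finger_gap: 0.0356
```

Call:
servo_tool([
  {"slide": [0.08,0,0],"turn": [0,0,0]},
  {"slide": [0.08,0,0],"turn": [0,0,0]},
  {"slide": [0.08,0,0],"turn": [0,0,0]},
  {"slide": [0.08,0,0],"turn": [0,0,0]},
  {"slide": [0.08,0,0],"turn": [0,0,0]},
  {"slide": [0,0,0],"turn": [0,0,0]},
])

```text
time: 10.87
tool_pos: [0.509, -0.1314, 0.0974]
ee_rot: [0.081, -0.702, 0.08, 0.703]
ft_force: [-0.2, 0.2, -2.8]
finger_gap: 0.0358
```

Call:
servo_tool([
  {"slide": [0.05,0,0],"turn": [0,0,0]},
  {"slide": [0.05,0,0],"turn": [0,0,0]},
  {"slide": [0,0,0],"turn": [0,0,0]},
])

```text
time: 11.12
tool_pos: [0.5091, -0.1314, 0.0965]
ee_rot: [0.081, -0.702, 0.081, 0.703]
ft_force: [0.1, 0.4, -1.9]
finger_gap: 0.0357
```

Call:
servo_tool([
  {"slide": [0.04,0,0],"turn": [0,0,0]},
  {"slide": [0.04,0,0],"turn": [0,0,0]},
  {"slide": [0,0,0],"turn": [0,0,0]},
])

```text
time: 11.37
tool_pos: [0.5091, -0.1314, 0.0958]
ee_rot: [0.081, -0.702, 0.08, 0.703]
ft_force: [-1.0, -0.3, -1.8]
finger_gap: 0.0354
```

Call:
servo_tool([
  {"slide": [0.04,0,0],"turn": [0,0,0]},
  {"slide": [0.04,0,0],"turn": [0,0,0]},
  {"slide": [0,0,0],"turn": [0,0,0]},
])

```text
time: 11.62
tool_pos: [0.5092, -0.1314, 0.0957]
ee_rot: [0.081, -0.702, 0.08, 0.703]
ft_force: [-7.8, 2.6, 16.0]
finger_gap: 0.0357
```

Call:
servo_tool([
  {"slide": [-0.04,0,0],"turn": [0,0,0]},
  {"slide": [-0.02,0,0],"turn": [0,0,0]},
  {"slide": [0,0,0],"turn": [0,0,0]},
])

```text
time: 11.87
tool_pos: [0.5092, -0.1314, 0.0958]
ee_rot: [-0.081, 0.703, -0.081, -0.702]
ft_force: [-4.5, 1.2, 7.1]
finger_gap: 0.0361
```

Call:
servo_tool([
  {"slide": [0,0,0],"turn": [0,0,0]},
  {"slide": [0,0,0],"turn": [0,0,0]},
  {"slide": [0,0,0],"turn": [0,0,0]},
  {"slide": [0,0,0],"turn": [0,0,0]},
  {"slide": [0,0,0],"turn": [0,0,0]},
], claw=60)

```text
time: 12.28
tool_pos: [0.5091, -0.1314, 0.0955]
ee_rot: [0.08, -0.703, 0.08, 0.703]
ft_force: [0.3, 0.4, -0.4]
finger_gap: 0.0552
```

Call:
servo_tool([
  {"slide": [-1,0,0],"turn": [0,0,0]},
  {"slide": [-2,0,0],"turn": [0,0,0]},
  {"slide": [-3.5,0,0],"turn": [0,0,0]},
  {"slide": [-4,0,0],"turn": [0,0,0]},
  {"slide": [-4,0,0],"turn": [0,0,0]},
  {"slide": [-2,0,0],"turn": [0,0,0]},
  {"slide": [0,0,0],"turn": [0,0,0]},
  {"slide": [0,0,0],"turn": [0,0,0]},
])

```text
time: 12.95
tool_pos: [0.5096, -0.1315, 0.2621]
ee_rot: [-0.08, 0.703, -0.081, -0.702]
ft_force: [-0.5, 0.5, -0.5]
finger_gap: 0.0547
```

```bash
python3 st.py
python3 - <<'E'
from h import *
p=cam('wrist'); np.save('home.npy',p,allow_pickle=True)
c=proj(p,[[.509,-.1314,.1]])[0]; x,y=int(c[0]-75),max(0,int(c[1]-70)); print(x,y)
save('home',cv2.resize(p['color'][y:y+130,x:x+150],(690,598),interpolation=cv2.INTER_CUBIC))
C=np.array([.509,-.1314])
X=[[C[0]+.06*np.cos(a),C[1]+.06*np.sin(a),.092] for a in np.radians(.5+72*np.arange(5))]
print(((proj(p,X)-[x,y])*4.6).round())
E
```

```text
12.95 [ 0.5096 -0.1315  0.2621] [-0.5  0.5 -0.5] [ 0.01  0.04 -0.04] [[0.0027, -0.2262, -0.9741], [-0.0008, -0.9741, 0.2262], [-1.0, 0.0002, -0.0028]] yaw -103.0728643210613 0.05474560668788999
179 107
[[281.  50.]
 [ 79. 297.]
 [249. 551.]
 [547. 483.]
 [582. 176.]]
```

View pics/home.png

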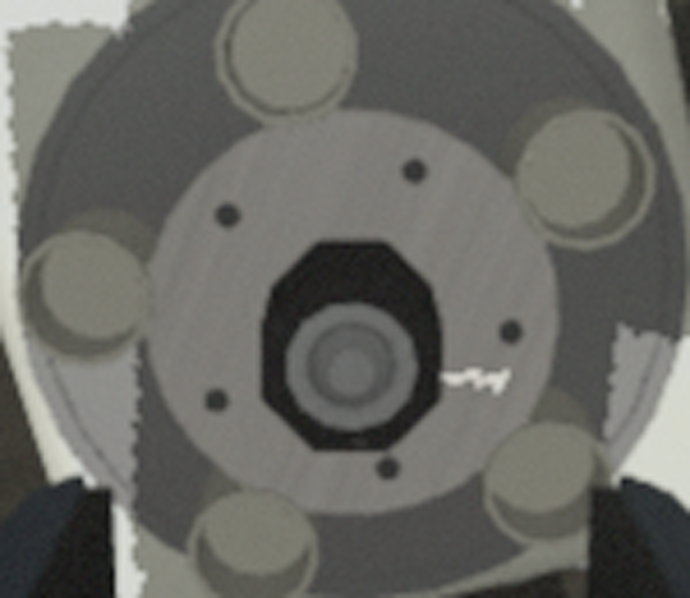

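Call:
servo_tool([
  {"slide": [0.5,-4.08,0.14],"turn": [0,0,0]},
  {"slide": [0.5,-4.08,0.14],"turn": [0,0,0]},
  {"slide": [0.5,-4.08,0.14],"turn": [0,0,0]},
  {"slide": [0.5,-4.08,0.14],"turn": [0,0,0]},
  {"slide": [0.5,-4.08,0.14],"turn": [0,0,0]},
  {"slide": [0.5,-4.08,0.14],"turn": [0,0,0]},
  {"slide": [0.5,-4.08,0.14],"turn": [0,0,0]},
  {"slide": [0.5,-4.08,0.14],"turn": [0,0,0]},
  {"slide": [0.5,-4.08,0.14],"turn": [0,0,0]},
  {"slide": [0.5,-4.08,0.14],"turn": [0,0,0]},
  {"slide": [0.5,-4.08,0.14],"turn": [0,0,0]},
  {"slide": [0.5,-4.08,0.14],"turn": [0,0,0]},
], claw=48)

```text
time: 14.0
tool_pos: [0.6025, 0.3509, 0.198]
ee_rot: [0.08, -0.702, 0.081, 0.703]
ft_force: [1.3, 0.1, 0.5]
finger_gap: 0.0436
```

Call:
servo_tool([
  {"slide": [0,0,0],"turn": [0,0,0]},
  {"slide": [0,0,0],"turn": [0,0,0]},
  {"slide": [0,0,0],"turn": [0,0,0]},
])

```text
time: 14.25
tool_pos: [0.6026, 0.3486, 0.1988]
ee_rot: [0.08, -0.702, 0.081, 0.703]
ft_force: [0.0, -0.3, -0.4]
finger_gap: 0.0437
```

```bash
python3 st.py
python3 - <<'E'
from h import *
p=cam('wrist'); np.save('via.npy',p,allow_pickle=True)
for t in('vial','stopper'):
  for d in nets.silhouettes(p,t)[:5]:
    ys,xs=np.nonzero(d['pixels']); print(t,round(float(d['score']),2),np.round(d['extent']).tolist(),ray(p,[[xs.mean(),ys.mean()]],.03).round(3)[0][:2],p['color'][d['pixels']].mean(0).round())
save('via',cv2.resize(p['color'],(768,576)))
E
```

```text
14.25 [0.6026 0.3486 0.1988] [ 0.  -0.3 -0.4] [-0.01  0.05 -0.01] [[-0.0025, -0.2258, -0.9742], [-0.0015, -0.9742, 0.2258], [-1.0, 0.002, 0.0021]] yaw -103.05197213081277 0.043685126730014526
vial 0.75 [173.0, 173.0, 204.0, 205.0] [0.604 0.419] [148. 104.  70.]
vial 0.65 [230.0, 96.0, 265.0, 125.0] [0.666 0.341] [223. 221. 215.]
vial 0.6 [241.0, 155.0, 263.0, 185.0] [0.607 0.349] [206. 203. 194.]
vial 0.58 [255.0, 204.0, 286.0, 252.0] [0.544 0.347] [220. 143.  59.]
```

View pics/via.png

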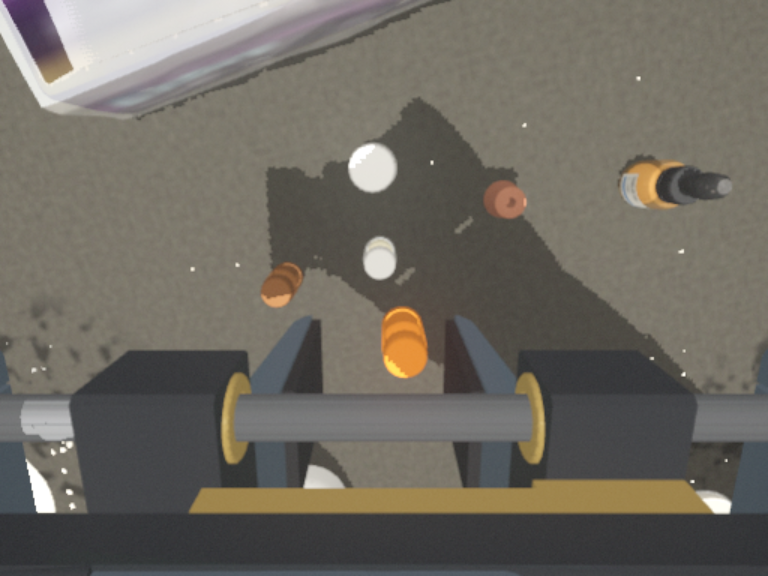

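Run:
```python
from h import *
p=np.load('via.npy',allow_pickle=True).item()
g=p['color'][150:195,232:272].astype(int)
print(g[:,20,0].tolist()); print(g[24,:,0].tolist())
V=ray(p,[[252,174.5]],.048)[0]; print(V)
M=np.array([[-.226,-.974],[-.974,.226]]); print('tool y,z cm',M@(V[:2]-[.6026,.3486])*100)
for n,uv,z in(('orange',(404/1.5,353/1.5),.07),('big',(373/1.5,167/1.5),.06),('brown',(277/1.5,291/1.5),.05)):print(n,ray(p,[uv],z)[0])
```

```text
[87, 85, 85, 86, 83, 84, 90, 119, 187, 201, 197, 213, 223, 215, 196, 197, 216, 226, 227, 227, 228, 226, 227, 228, 228, 228, 227, 227, 227, 227, 228, 227, 227, 227, 227, 208, 146, 85, 82, 84, 84, 84, 83, 86, 84]
[81, 86, 85, 84, 85, 84, 83, 84, 81, 95, 162, 212, 227, 228, 227, 227, 228, 227, 227, 227, 228, 228, 227, 228, 227, 227, 228, 227, 227, 227, 220, 186, 118, 83, 86, 87, 83, 80, 84, 81]
[0.60731919 0.3497644  0.048     ]
tool y,z cm [-0.22006589 -0.43333391]
orange [0.55094317 0.34600645 0.07      ]
big [0.6662494  0.33891156 0.06      ]
brown [0.60369622 0.41806229 0.05      ]
```

Call:
servo_tool([
  {"slide": [1.5,-0.15,-0.36],"turn": [0,0,0]},
  {"slide": [3,0,0],"turn": [0,0,0]},
  {"slide": [3.5,0,0],"turn": [0,0,0]},
  {"slide": [3.5,0,0],"turn": [0,0,0]},
  {"slide": [2.7,0,0],"turn": [0,0,0]},
  {"slide": [2,0,0],"turn": [0,0,0]},
  {"slide": [1,0,0],"turn": [0,0,0]},
  {"slide": [0,0,0],"turn": [0,0,0]},
  {"slide": [0,0,0],"turn": [0,0,0]},
])

```text
time: 15.15
tool_pos: [0.6076, 0.3496, 0.0287]
ee_rot: [0.081, -0.702, 0.081, 0.703]
ft_force: [1.1, 0.2, 0.2]
finger_gap: 0.0435
```

Run:
```python
from h import *
s=monitor.read_state();print(s['tool_pos'],s['ft_force'])
p=cam('wrist'); np.save('vg.npy',p,allow_pickle=True)
t=s['tool_pos']; print(proj(p,[[.607,.3498,.048],[t[0],t[1],.048]]))
save('vg',cv2.resize(p['color'][180:340,150:370],(770,560),interpolation=cv2.INTER_CUBIC))
```

```text
[0.60759879 0.34963571 0.02868821] [1.0899048 0.1692309 0.21699  ]
[[254.53284542 259.18859415]
 [254.58201102 258.02416008]]
```

View pics/vg.png

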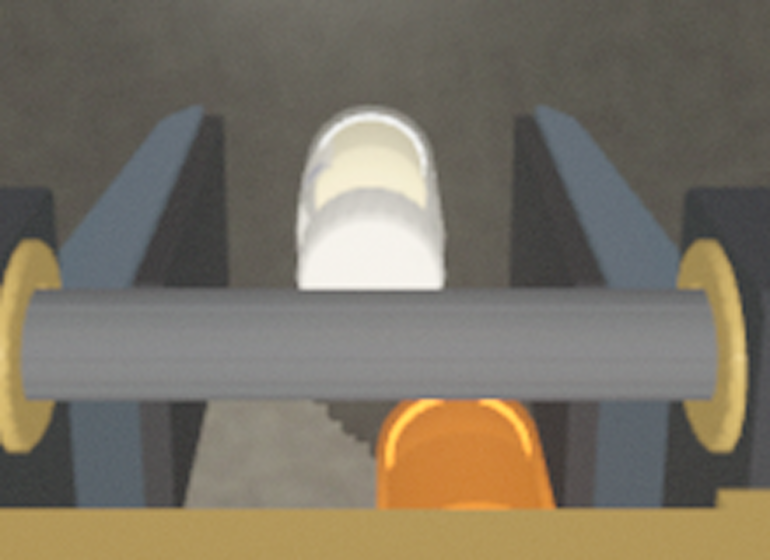

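Run:
```python
from h import *
p=np.load('vg.npy',allow_pickle=True).item()
M=np.array([[-.226,-.974],[-.974,.226]]);t=np.array([0.6076,0.34964])
f=lambda x,y:[150+(x+.5)/3.5-.5,180+(y+.5)/3.5-.5]
for n,uv,z in(('base back (want -11.5)',(371,105),0.001),('cap back edge (-capR)',(371,220),.048),('cap L',(299,285),.048),('cap R',(443,285),.048)):
  print(n,M@(ray(p,[f(*uv)],z)[0][:2]-t)*1000)
```

```text
base back (want -11.5) [ 0.66172847 -9.32928395]
cap back edge (-capR) [ 0.52385662 -8.15561   ]
cap L [-9.51617522  1.61242889]
cap R [10.5578024   1.64097665]
```

Call:
servo_tool([
  {"slide": [0.25,0.04,0.18],"turn": [0,0,0]},
  {"slide": [0,0,0],"turn": [0,0,0]},
  {"slide": [0,0,0],"turn": [0,0,0]},
])

```text
time: 15.45
tool_pos: [0.6058, 0.3502, 0.0269]
ee_rot: [-0.081, 0.703, -0.08, -0.702]
ft_force: [0.5, -0.2, 0.0]
finger_gap: 0.0438
```

Call:
servo_tool([
  {"slide": [0,0,0],"turn": [0,0,0]},
  {"slide": [0,0,0],"turn": [0,0,0]},
  {"slide": [0,0,0],"turn": [0,0,0]},
  {"slide": [0,0,0],"turn": [0,0,0]},
  {"slide": [0,0,0],"turn": [0,0,0]},
  {"slide": [0,0,0],"turn": [0,0,0]},
  {"slide": [0,0,0],"turn": [0,0,0]},
], claw=0)

```text
time: 16.03
tool_pos: [0.6056, 0.35, 0.0261]
ee_rot: [-0.081, 0.703, -0.08, -0.702]
ft_force: [0.3, -0.7, 2.5]
finger_gap: 0.0209
```

Call:
servo_tool([
  {"slide": [-1,0,0],"turn": [0,0,0]},
  {"slide": [-2.5,0,0],"turn": [0,0,0]},
  {"slide": [-4,0,0],"turn": [0,0,0]},
  {"slide": [-4,0,0],"turn": [0,0,0]},
  {"slide": [-4,0,0],"turn": [0,0,0]},
  {"slide": [-3,0,0],"turn": [0,0,0]},
  {"slide": [-2,0,0],"turn": [0,0,0]},
  {"slide": [0,0,0],"turn": [0,0,0]},
  {"slide": [0,0,0],"turn": [0,0,0]},
])

```text
time: 16.78
tool_pos: [0.6059, 0.3502, 0.2327]
ee_rot: [-0.081, 0.703, -0.08, -0.702]
ft_force: [-0.9, 0.3, -0.9]
finger_gap: 0.0207
```

```bash
python3 st.py
python3 - <<'E'
from h import *
p=cam('wrist');save('vh',cv2.resize(p['color'][150:340,150:370],(770,665)[:2] if 0 else (695,600),interpolation=cv2.INTER_CUBIC))
E
```

```text
16.7833 [0.6059 0.3502 0.2327] [-0.9  0.3 -0.9] [ 0.01 -0.01 -0.01] [[0.0022, -0.2262, -0.9741], [0.0012, -0.9741, 0.2262], [-1.0, -0.0016, -0.0018]] yaw -103.07390374771913 0.02071824296011815
```

View pics/vh.png

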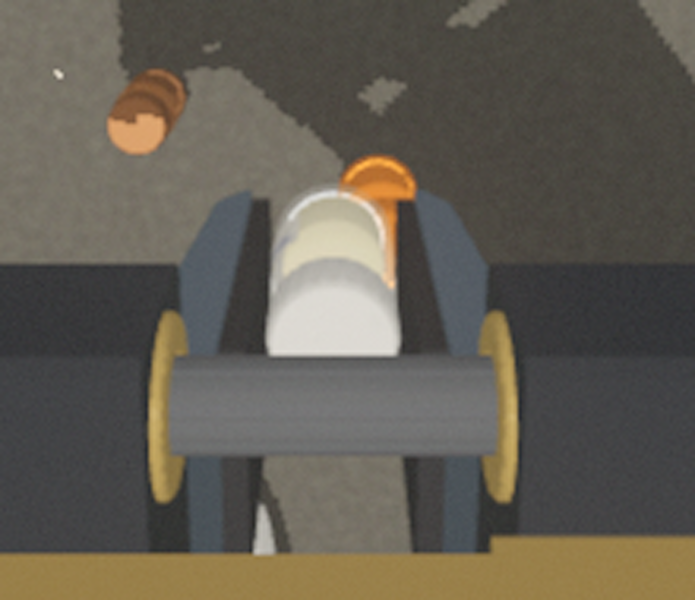

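Call:
servo_tool([
  {"slide": [0,3,0.34],"turn": [0,0,0]},
  {"slide": [0,4.1,0.34],"turn": [0,0,0]},
  {"slide": [0,4.1,0.34],"turn": [0,0,0]},
  {"slide": [0,4.1,0.34],"turn": [0,0,0]},
  {"slide": [0,4.1,0.34],"turn": [0,0,0]},
  {"slide": [0,4.1,0.34],"turn": [0,0,0]},
  {"slide": [0,4.1,0.34],"turn": [0,0,0]},
  {"slide": [0,4.1,0.34],"turn": [0,0,0]},
  {"slide": [0,4.1,0.34],"turn": [0,0,0]},
  {"slide": [0,4.1,0.34],"turn": [0,0,0]},
  {"slide": [0,4.0,0.34],"turn": [0,0,0]},
  {"slide": [0,2.9,0.34],"turn": [0,0,0]},
])

```text
time: 17.83
tool_pos: [0.4579, -0.0987, 0.2298]
ee_rot: [0.081, -0.702, 0.081, 0.703]
ft_force: [0.1, -0.5, 0.5]
finger_gap: 0.0208
```

Call:
servo_tool([
  {"slide": [2,0,0],"turn": [0,0,0]},
  {"slide": [3,0,0],"turn": [0,0,0]},
  {"slide": [2,0,0],"turn": [0,0,0]},
  {"slide": [1,0,0],"turn": [0,0,0]},
  {"slide": [0,0,0],"turn": [0,0,0]},
  {"slide": [0,0,0],"turn": [0,0,0]},
  {"slide": [0,0,0],"turn": [0,0,0]},
])

```text
time: 18.42
tool_pos: [0.4604, -0.0967, 0.1518]
ee_rot: [-0.08, 0.703, -0.08, -0.702]
ft_force: [-0.4, 0.3, -0.4]
finger_gap: 0.0205
```

```bash
python3 st.py
python3 - <<'E'
from h import *
s=monitor.read_state();M=rot(s['ee_rot']);t=s['tool_pos']
print('to cup, tool cm',M.T@(np.array([.4602,-.0966,t[2]])-t)*100)
p=cam('wrist')
# base back edge of the vial in hand (pixel from previous held picture; same in the camera frame)
B=ray(p,[[150+335.5/3.159-.5,150+187.5/3.158-.5]],t[2]-.0265)[0]; print('base back rel tool mm (y,z), want z -11.5',(M.T@(B-t)*1000).round(1))
save('pl',cv2.resize(p['color'][150:340,150:370],(695,600),interpolation=cv2.INTER_CUBIC))
E
```

```text
18.4167 [ 0.4604 -0.0967  0.1518] [-0.4  0.3 -0.4] [ 0.02 -0.01 -0.07] [[0.0007, -0.2259, -0.9741], [-0.0002, -0.9741, 0.2259], [-1.0, 0.0, -0.0007]] yaw -103.05652745490576 0.020504046210709732
to cup, tool cm [-1.75956471e-05 -1.61857665e-04  2.37582785e-02]
base back rel tool mm (y,z), want z -11.5 [ 26.5   0.7 -10.2]
```

View pics/pl.png

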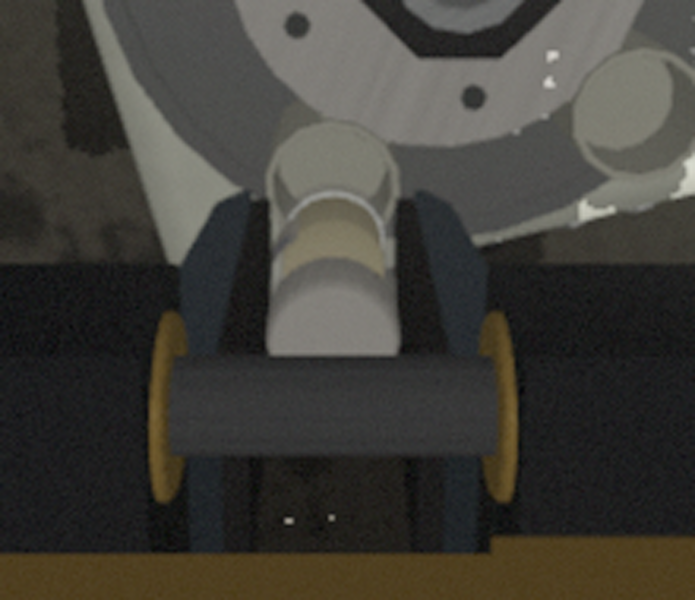

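Call:
servo_tool([
  {"slide": [1,0,-0.09],"turn": [0,0,0]},
  {"slide": [1.2,0,0],"turn": [0,0,0]},
  {"slide": [0.6,0,0],"turn": [0,0,0]},
  {"slide": [0.3,0,0],"turn": [0,0,0]},
  {"slide": [0.3,0,0],"turn": [0,0,0]},
  {"slide": [0.3,0,0],"turn": [0,0,0]},
  {"slide": [0,0,0],"turn": [0,0,0]},
])

```text
time: 19.05
tool_pos: [0.4607, -0.0969, 0.1138]
ee_rot: [0.081, -0.702, 0.08, 0.703]
ft_force: [0.2, 0.4, -0.3]
finger_gap: 0.0204
```

Call:
servo_tool([
  {"slide": [0.3,0,0],"turn": [0,0,0]},
  {"slide": [0.3,0,0],"turn": [0,0,0]},
  {"slide": [0.3,0,0],"turn": [0,0,0]},
  {"slide": [0.3,0,0],"turn": [0,0,0]},
  {"slide": [0.2,0,0],"turn": [0,0,0]},
  {"slide": [0,0,0],"turn": [0,0,0]},
  {"slide": [0,0,0],"turn": [0,0,0]},
])

```text
time: 19.63
tool_pos: [0.4607, -0.0969, 0.0999]
ee_rot: [0.08, -0.702, 0.08, 0.703]
ft_force: [-0.3, -0.1, -0.2]
finger_gap: 0.0205
```

Call:
servo_tool([
  {"slide": [0.06,0,0],"turn": [0,0,0]},
  {"slide": [0.06,0,0],"turn": [0,0,0]},
  {"slide": [0.06,0,0],"turn": [0,0,0]},
  {"slide": [0,0,0],"turn": [0,0,0]},
])

```text
time: 19.97
tool_pos: [0.4608, -0.0969, 0.0982]
ee_rot: [0.081, -0.703, 0.081, 0.703]
ft_force: [-1.0, -1.0, 0.7]
finger_gap: 0.0204
```

Call:
servo_tool([
  {"slide": [0.05,0,0],"turn": [0,0,0]},
  {"slide": [0.05,0,0],"turn": [0,0,0]},
  {"slide": [0,0,0],"turn": [0,0,0]},
])

```text
time: 20.22
tool_pos: [0.4607, -0.0969, 0.0972]
ee_rot: [0.081, -0.702, 0.08, 0.703]
ft_force: [0.6, -0.7, 0.5]
finger_gap: 0.0209
```

Call:
servo_tool([
  {"slide": [0.03,0,0],"turn": [0,0,0]},
  {"slide": [0,0,0],"turn": [0,0,0]},
])

```text
time: 20.38
tool_pos: [0.4609, -0.0969, 0.097]
ee_rot: [-0.081, 0.703, -0.081, -0.702]
ft_force: [-0.2, -0.2, 3.8]
finger_gap: 0.0206
```

Call:
servo_tool([
  {"slide": [0,0,0],"turn": [0,0,0]},
  {"slide": [0,0,0],"turn": [0,0,0]},
  {"slide": [0,0,0],"turn": [0,0,0]},
  {"slide": [0,0,0],"turn": [0,0,0]},
  {"slide": [0,0,0],"turn": [0,0,0]},
], claw=42)

```text
time: 20.8
tool_pos: [0.4607, -0.0969, 0.0969]
ee_rot: [0.081, -0.702, 0.081, 0.703]
ft_force: [-0.0, 0.2, -0.1]
finger_gap: 0.0384
```

Call:
servo_tool([
  {"slide": [-0.7,0,0],"turn": [0,0,0]},
  {"slide": [-1.5,0,0],"turn": [0,0,0]},
  {"slide": [-3,0,0],"turn": [0,0,0]},
  {"slide": [-4,0,0],"turn": [0,0,0]},
  {"slide": [-4,0,0],"turn": [0,0,0]},
  {"slide": [-3,0,0],"turn": [0,0,0]},
  {"slide": [0,0,0],"turn": [0,0,0]},
  {"slide": [0,0,0],"turn": [0,0,0]},
])

```text
time: 21.47
tool_pos: [0.4616, -0.0971, 0.2611]
ee_rot: [-0.08, 0.704, -0.081, -0.701]
ft_force: [-0.0, 0.5, -0.8]
finger_gap: 0.0383
```

```bash
python3 st.py
python3 - <<'E'
from h import *
p=cam('wrist');a=cv2.resize(p['color'][70:270,130:380],(500,400),interpolation=cv2.INTER_CUBIC)
q=cam('side');c=proj(q,[.49,-.12,.1])[0].astype(int);b=cv2.resize(q['color'][c[1]-70:c[1]+63,c[0]-50:c[0]+50],(300,400),interpolation=cv2.INTER_CUBIC)
save('fin',np.hstack([a,b]))
print('foot/cap at cup, wrist crop px',((proj(p,[[.4602,-.0966,.071],[.4602,-.0966,.119]])-[130,70])*2).round())
E
```

```text
21.4667 [ 0.4616 -0.0971  0.2611] [-0.   0.5 -0.8] [ 0.05  0.01 -0.01] [[0.0038, -0.2262, -0.9741], [-0.001, -0.9741, 0.2262], [-1.0, 0.0001, -0.0039]] yaw -103.0714132503432 0.03825508635595962
foot/cap at cup, wrist crop px [[249. 206.]
 [249. 227.]]
```

Run:
```python
from h import *
p=cam('wrist'); print('pred cap',proj(p,[[.4602,-.0966,.119]]),'cup rim',proj(p,[[.4602,-.0966,.092]]))
for t in('vial','carousel'):
  for d in nets.silhouettes(p,t)[:4]: print(t,round(float(d['score']),2),np.round(d['extent'],1).tolist(),p['color'][d['pixels']].mean(0).round())
q=cam('side')
foot,top=proj(q,[[.4602,-.0966,.071],[.4602,-.0966,.119]]);print('side pred foot,top',foot,top)
for d in nets.look_for(q,'vial')[:6]: print(round(float(d['score']),2),np.round(d['extent'],1).tolist())
C=np.array([.509,-.1314]);
X=[[C[0]+.036*np.cos(a),C[1]+.036*np.sin(a),.09] for a in np.radians(36.5+72*np.arange(5))]
for uv in proj(p,X):
  x,y=np.round(uv).astype(int)
  if 8<y<376:
    w=255-p['color'][y-6:y+7,x-6:x+7].min(2).astype(float); w=np.clip(w-np.median(w)-25,0,None); yy,xx=np.mgrid[-6:7,-6:7]
    print('hole offset px',((w*xx).sum()/w.sum()+x-uv[0]).round(2),((w*yy).sum()/w.sum()+y-uv[1]).round(2),w.sum())
```

```text
pred cap [[254.4845118  181.88467236]] cup rim [[254.49736262 175.66518375]]
vial 0.77 [244.9, 161.7, 262.4, 190.9] [124. 122. 114.]
carousel 0.73 [199.6, 39.4, 347.5, 182.6] [141. 140. 134.]
carousel 0.59 [243.9, 163.9, 262.8, 191.3] [124. 122. 114.]
side pred foot,top [290.24643883 171.09548732] [290.55526745 154.64191984]
0.91 [207.9, 243.8, 227.0, 278.6]
0.56 [155.8, 239.7, 172.2, 274.0]
hole offset px 0.12 2.92 3116.0
hole offset px 0.33 0.49 682.0
hole offset px 0.3 0.52 644.0
hole offset px 0.26 0.58 648.0
hole offset px 0.31 0.68 1879.0
```

```bash
python3 -c "
from cell import bot; print(bot.sign_off())"
```

```text
the job is handed in; nothing more can be done
None
```

I fitted the carousel on the sample changer and stood the small white-capped vial in one of its cups, then handed the job in at about 21.6 s of the 72 s.

**Carousel:** I gripped it by its boss and lowered it over the shaft. I had turned it beforehand so a socket lined up with the drive pin seen from above. It went past the pin without resistance, so I never had to turn it while pressing. The force rose to 16 N only when it reached the deck. After release, four of the five plate screw holes in the wrist picture were within 0.7 px of where they should be at full depth. The fifth read 2.9 px off, and I did not look into why.

**Vial:** It touched the cup floor at 3.8 N, at the expected height. After release, the vial outline in the wrist picture matched an upright vial at the cup centre to within about 1 px.

**Gaps in the last checks:**
- I had used up the picture limit, so I could not view the final picture; the last check was by numbers only.
- The network did not report the placed vial in the side camera picture, so that view neither confirms nor contradicts the result.
- I did not re-measure the dropper bottle or stopper, but nothing in my moves came near them.

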